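# Hang the rinsed caddy back on the bench rail

### The job

The empty blue hook-on caddy lies on its back after rinsing. Stand it upright on the bench and let go of it, then hang it on the rail (the ridged tab on top is its handle): its hook passes over the rail only at the thin neck, from where you slide the caddy along until its hook covers the green band. Leave it hanging there freely and still, and do not shift the timer, powder pot, white bottle or spring clamp.

Things in the scene. Friction and masses are not known exactly. Their poses are not given: they have to be found in the camera images.
- caddy: Blue plastic hook-on caddy, about 0.3 kg, upright 70 (x) x 56 (y) x 146 mm (z). Origin: centre of underside; z up from bin to hook, x from its front (white label) to its rear. Open bin z 0 to 58, walls 3, heavy floor. Centre of mass low: set on its bottom rear edge, leaning back 40 degrees or less, it rights itself. Starts lying on its rear wall: x down, z level, origin 35 mm up
- throat (a point): Middle of the way into the caddy's hook, at caddy (14, 0, 88.5) mm, caddy axes. It opens towards +x and is 17 high: from the keeper lug (top z 80, flat from x -14 to 14, then bent down to x 24) to the hook's tip (lower end z 97 at x 14 to 19, flared out to x 25). Behind it the cavity: x -14 (stem) to 14 (tip), z 80 to 110. Hook, lug and stem are 24 wide in y
- grip_tab (a point): Middle of the ridged grip tab on top of the caddy: 12 (x) x 40 (y) x 30 mm (z), at caddy (0, 0, 131), from z 116 to 146; caddy axes
- hook_seat (a point): Middle of the underside of the caddy's hook ceiling (6 thick), at caddy (0, 0, 110), caddy axes; rests on top of the rail when hung
- rail_stand: Fixed stand: grey base 130 (x) x 500 (y) x 8 mm, white drip tray on it, rim 24 mm up. Origin: centre of underside; y along the rail. Steel rail 20 mm thick, axis 190 mm up at x 0, y -235 to 235, on posts at y -225 and 225 with black clamps 33 mm thick, 24 wide. A grey caddy of the same shape as the blue one, with pens in it, is fixed on the rail at y -178 to -122
- neck (a point): Middle of the rail's thin neck, on the rail's axis, at rail stand (0, 135, 190) mm; axes as the rail stand's. The neck is 10 mm in diameter over 56 mm; cones 15 mm long lead from either end of it back to the full 20 mm
- green_band: Green band on the rail, 24 mm wide along the rail (as wide as the caddy's hook). Origin: on the rail's axis in the middle of the band; y along the rail, z up
- timer: White and black wind-up timer, 64 mm across, 39 mm high; bystander, origin under its centre
- powder_pot: Small white screw-lid pot with orange band, 40 mm across, 47 mm high; bystander, origin under its centre
- bottle: White half-litre bottle with dark blue label band, standing on the bench, 69 x 81 x 143 mm; bystander, origin under its centre
- spring_clamp: Grey metal spring clamp lying on the bench, 28 x 92 x 33 mm; bystander, origin under its centre

How it is judged:
On the way:
1. the caddy stands upright on the bench, let go (angle between caddy's own z axis and vertical below 0.1 rad and height (world z) of caddy below 0.008 m and contact force between the fingers and caddy below 0.2 N), for 0.2 s.
At the end, for the whole second after the job is handed in: The caddy hangs at rest and released on the full-diameter rail by its hook ceiling (seat 6 to 14 mm above the rail's axis, within 12 mm across it), upright within 0.2 rad, the middle of its hook within 12 mm of the middle of the green band along the rail (y of hook_seat in the frame of green_band between -0.012 and 0.012 m and x of hook_seat in the frame of green_band between -0.012 and 0.012 m and z of hook_seat in the frame of green_band between 0.006 and 0.014 m and angle between caddy's own z axis and vertical below 0.2 rad and linear speed of caddy below 0.03 m/s and contact force between caddy and rail_stand above 1 N); the robot touches nothing.
It fails at once if the timer, powder pot, white bottle or spring clamp is shifted by more than 30 mm (distance of any of timer, powder_pot, bottle, spring_clamp from where it was at the start of the episode above 0.03 m).
It also fails if it takes over 69 s, if anything falls off the work surface, if the arm or the gripper's body presses on something with over 40 N, if the wrist force passes 120 N, or if a joint passes its speed limit or range.

### The arm

A 6-joint arm with a two-finger parallel gripper is mounted at the origin on a cart in front of the work surface, level with it; the furniture and walls round the work are solid. World frame = base frame: x ahead of the robot, y to its left, z up, the work surface at z = 0. Lengths are in m, angles in rad, forces in N, time in s.
With the tool pointing down it reaches from about 0.35 to 0.975 m from the base axis. Payload 4.9 kg.
Tool frame: the origin (TCP) lies at the very end of the fingers, on their centre line; the grasp point (between the pads) lies 19 mm behind it; z points along the fingers, y is the line along which they close (so a half turn about z gives the same grasp; the last joint's range is limited). The gripper opens to 85 mm and grips with 20 to 120 N. Pads are 22 mm wide; open, the fingers measure 114 mm over their backs; the gripper's body (76 mm by 85 mm) begins 54 mm behind the grasp point. The pads swing forward as they close: fully open they stand 13 mm farther back than shut.
Start: joints at [-1.23, 0.053, 1.613, -0, 1.476, -0.119], TCP at [0.277, -0.56, 0.231] pointing down, gripper open.
Joint ranges: [-3.01, 3.01], [-1.01, 2.22], [0.06, 2.58], [-1.02, 4.17], [0.09, 2.62], [-3.14, 3.14]. Speed limits (rad/s): [2.57, 2.57, 3.14, 3.14, 3.14, 3.14].

### API

Orientations are given as [roll, pitch, yaw] about the fixed x, y, z axes, in that order (R = Rz(yaw) Ry(pitch) Rx(roll)).
In Python, from plant import get_obs, capture, sign_off gives the robot as it stands.
- The arm moves only by the tool servo_tool, never from a script. Its argument "deltas" is a list that holds one entry, the list of rows, each a list of 5 numbers: the shift along the tool's x, y, z in mm, then the turn about the tool's z in degrees, then the closure, from 0 (fully open) to 1 (shut). A call has 1 to 5 rows; each row is the pose to reach, as a shift and turn from the pose commanded when the call began, along the tool's axes at that moment; what a row does not reach only later rows make up. A row lasts 1/10 s, in which the tool goes at most 50 mm and 8.59 degrees, less where a joint would pass 70% of its speed; a pose out of reach is approached as far as the arm can. A call with a gripper value outside its range is refused whole. The fingers move at their own pace and stop on an object; "squeeze" is the grip in N (left out, the last holds). Time passes only in rows, so rows that repeat a pose let the fingers close. It gives the time, the measured TCP pose, the force, the opening and the grip force at its end, in the units of the state.
- get_obs(): the state, without advancing time (a new reading comes with each control period).
- capture(name): name is "side" or "top" or "wrist"; returns a dict with "pixels" (420x560x3 uint8, red, green, blue), "fx", "fy", "cx", "cy" (pixels), "k1" (the pictures are not rectified: a ray, as slopes to the right and down, at radius r is drawn at 1 + k1 r^2 times it, then the intrinsics apply), "eye" and "rotation" of the camera in the world; the wrist camera has in their place "hand_eye" (4x4, takes a point from camera to tool coordinates, whose origin is the TCP and whose axes are the flange's). Camera axes: x right, y up, looking along -z (the intrinsics and any distortion apply to the point x, -y, -z); pixel columns grow to the right and rows downward; lengths in m; the calibration is good to about 2 mm. A picture is of the moment at which its call begins: read the wrist's pose just before it. There is no depth.
- sign_off(): hands the job in; it is judged then, once.
The state is a dict: "time_s": time; "joint_positions": joint angles; "joint_velocities": joint speeds; "tau": joint torques, N m; "position": TCP position; "ee_rot": TCP orientation; "ft_force": force on the tool from outside, world axes, zero at the start; "ft_torque": the same for the moment, N m; "finger_gap": finger opening in m; "grasp_force": force on a finger pad.
Only numpy, scipy, OpenCV 4.12 (cv2) and the standard library are available. Lean on these libraries where they do the work, as an engineer would, in place of code of your own. Each camera call takes 0.05 s, during which the arm holds its last target. There are 200 camera calls.

## Working session

There is one attempt and no reset: what is moved stays moved. The work goes in short steps, Python scripts to look and compute and a tool call to move; the robot and the scene stay as the last step left them, time stands still between calls to the robot, and variables do not carry over. Pictures are saved under pics/ and viewed, at most 10 in all, crops included, and the job is handed in when it is done.

Besides the shell and the picture viewer there is one more tool, called after "Call:" as name(argument=value, ...), one argument or row to a line, values as JSON. servo_tool: Moves the arm, as the interface text tells. Its arguments: {"type":"object","properties":{"deltas":{"type":"array","items":{"type":"array","items":{"type":"array","items":{"type":"number"}}}},"squeeze":{"type":"number"}},"required":["deltas"]}

```bash
ls; mkdir -p pics
python3 - <<'E'
from plant import get_obs,capture
import cv2,json
o=get_obs(); print(o)
for n in ["side","top"]:
    c=capture(n); cv2.imwrite(f"pics/{n}0.png",c["pixels"][:,:,::-1])
    print(n,{k:(v.tolist() if hasattr(v,'tolist') else v) for k,v in c.items() if k!="pixels"})
E
```

```text
pics
{'time_s': 0.0, 'joint_positions': array([-1.23003201e+00,  5.33827896e-02,  1.61432628e+00, -8.57384524e-06,
        1.47603079e+00, -1.18948332e-01]), 'joint_velocities': array([ 0.000283  ,  0.00076443,  0.00056181, -0.00051642,  0.000528  ,
       -0.00025526]), 'tau': array([-1.16378660e-04, -3.93680549e+01, -3.70175958e+01, -1.52714742e-04,
        7.12100606e-03, -3.64584992e-06]), 'position': array([ 0.27711636, -0.55948589,  0.23002768]), 'ee_rot': array([-3.13945961e+00, -2.46330716e-04,  4.59713209e-01]), 'ft_force': array([-0.48506291, -0.01340785,  1.02492313]), 'ft_torque': array([-0.03096498, -0.01677869, -0.03266599]), 'grasp_force': 0.0, 'finger_gap': 0.08550650111526858}
side {'fx': 542.4698458641373, 'fy': 542.4698458641373, 'cx': 285.58781564018136, 'cy': 208.93334204806715, 'k1': 0.027966379459385078, 'eye': [0.6105777285835343, 1.3704438015407938, 0.7552983296693978], 'rotation': [1.129082711092531, -0.00250123575587069, 3.107420451774188]}
top {'fx': 473.62643482763326, 'fy': 473.62643482763326, 'cx': 282.3651760033584, 'cy': 211.83531692639656, 'k1': -0.037914481037066426, 'eye': [0.29370267287565077, 0.056455418695486564, 1.495753193866693], 'rotation': [0.19280860205153072, -0.02486098602299358, -1.5634183503582235]}
```

View pics/side0.png

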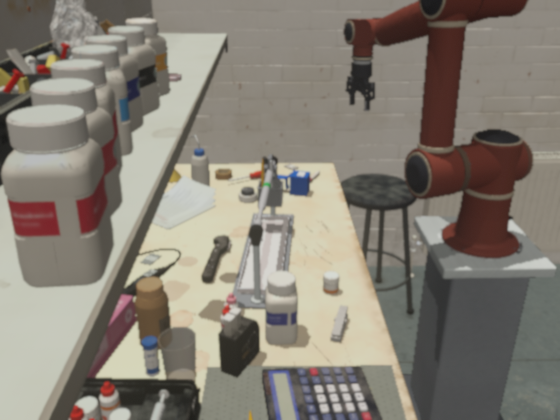

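View pics/top0.png

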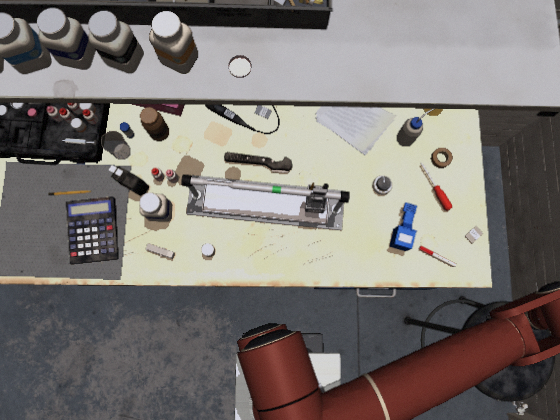

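The side view has the rail running away from the camera with the green band near (266,178) and the blue caddy at (300,183). The top view has the caddy at (405,228) with its bin towards the robot. In that view the rail runs from (183,180) to (350,197), with the green band at (277,188), grey caddy at (317,197), timer at (383,184), pot at (208,250), clamp at (160,251) and bottle at (155,206).

```bash
cat > h.py <<'E'
import numpy as np, cv2
from scipy.spatial.transform import Rotation as Ro
from plant import get_obs,capture
def shot(n,save=None):
    o=get_obs(); c=capture(n); c["img"]=c["pixels"][:,:,::-1].copy(); c["hsv"]=cv2.cvtColor(c["img"],cv2.COLOR_BGR2HSV)
    if n=="wrist":
        T=np.eye(4); T[:3,:3]=Ro.from_euler("xyz",o["ee_rot"]).as_matrix(); T[:3,3]=o["position"]
        M=T@np.array(c["hand_eye"]); c["R"],c["t"]=M[:3,:3],M[:3,3]
    else: c["R"]=Ro.from_euler("xyz",c["rotation"]).as_matrix(); c["t"]=np.array(c["eye"])
    if save: cv2.imwrite(f"pics/{save}.png",c["img"])
    c["o"]=o; return c
def K(c): return np.array([[c["fx"],0,c["cx"]],[0,c["fy"],c["cy"]],[0,0,1.]])
def ray(c,px):
    s=cv2.undistortPoints(np.array(px,float).reshape(-1,1,2),K(c),np.array([c["k1"],0,0,0])).reshape(-1,2)
    d=np.c_[s[:,0],-s[:,1],-np.ones(len(s))]@c["R"].T
    return d/np.linalg.norm(d,axis=1)[:,None]
def onz(c,px,z):
    d=ray(c,px); return c["t"]+d*((z-c["t"][2])/d[:,2])[:,None]
def tri(c1,p1,c2,p2):
    A=[];b=[]
    for c,p in((c1,p1),(c2,p2)):
        d=ray(c,p)[0]; P=np.eye(3)-np.outer(d,d); A.append(P); b.append(P@c["t"])
    X=np.linalg.lstsq(np.vstack(A),np.hstack(b),rcond=None)[0]
    return X,[np.linalg.norm(A[i]@X-b[i])*1e3 for i in(0,1)]
def proj(c,X):
    q=(np.atleast_2d(X)-c["t"])@c["R"]; s=np.c_[q[:,0],-q[:,1]]/-q[:,2:]
    s=s*(1+c["k1"]*(s**2).sum(1))[:,None]; return s*[c["fx"],c["fy"]]+[c["cx"],c["cy"]]
def blobs(c,lo,hi,amin=10,roi=None):
    m=cv2.inRange(c["hsv"],np.array(lo),np.array(hi))
    if roi: k=np.zeros_like(m); x0,y0,x1,y1=roi; k[y0:y1,x0:x1]=255; m&=k
    n,L,st,ce=cv2.connectedComponentsWithStats(m)
    return m,sorted([(int(st[i,4]),ce[i].round(1).tolist(),st[i,:4].tolist()) for i in range(1,n) if st[i,4]>=amin],reverse=True)
E
python3 - <<'E'
from h import *
np.set_printoptions(precision=4,suppress=True)
t=shot("top"); s=shot("side")
for n,c in(("top",t),("side",s)):
    m,b=blobs(c,(100,120,60),(125,255,255),30); print(n,"blue",b[:4])
    m,b=blobs(c,(45,90,60),(85,255,255),5); print(n,"green",b[:4])
m,b=blobs(t,(100,120,60),(125,255,255),30,(380,190,430,260))
cs=max(cv2.findContours(m,0,2)[0],key=cv2.contourArea); r=cv2.minAreaRect(cs); print(r, onz(t,cv2.boxPoints(r),0.035))
print("rail ends",onz(t,[(186,180),(347,197)],.19)); print("clamp/pot/bottle/timer",onz(t,[(160,251),(208,250),(154,203),(383,184)],[.02,.047,.14,.039]))
print("caddy",onz(t,[(404,240),(410,208)],.05))
c=shot("wrist"); print(c["hand_eye"],c["fx"])
out=cv2.resize(t["img"][165:260,180:440],None,fx=3,fy=3,interpolation=cv2.INTER_CUBIC); cv2.imwrite("pics/topcrop.png",out)
E
```

```text
top blue [(483, [406.3, 225.6], [394, 203, 23, 46]), (79, [416.1, 122.3], [411, 117, 11, 11]), (62, [123.8, 126.3], [120, 122, 9, 9])]
top green [(56, [276.1, 189.3], [272, 186, 9, 7])]
side blue [(279, [298.8, 183.4], [290, 172, 19, 22]), (112, [123.9, 108.8], [121, 99, 7, 21]), (77, [147.6, 341.9], [143, 337, 10, 10])]
side green [(15, [266.4, 183.9], [263, 183, 7, 3])]
((407.50006103515625, 225.50001525878906), (18.19017219543457, 43.413875579833984), 14.03624439239502) [[ 0.4799 -0.3259  0.035 ]
 [ 0.6151 -0.3648  0.035 ]
 [ 0.6015 -0.4211  0.035 ]
 [ 0.4665 -0.3811  0.035 ]]
rail ends [[ 0.6376  0.3     0.19  ]
 [ 0.5941 -0.1574  0.19  ]]
clamp/pot/bottle/timer [[ 0.4533  0.4021  0.02  ]
 [ 0.4551  0.2493  0.047 ]
 [ 0.5804  0.3993  0.14  ]
 [ 0.673  -0.2986  0.039 ]]
caddy [[ 0.4919 -0.3557  0.05  ]
 [ 0.5935 -0.379   0.05  ]]
[[-0.0001  0.9459  0.3245  0.0836]
 [ 1.     -0.      0.0004  0.0011]
 [ 0.0004  0.3245 -0.9459 -0.1426]
 [ 0.      0.      0.      1.    ]] 312.3753375471773
```

View pics/topcrop.png

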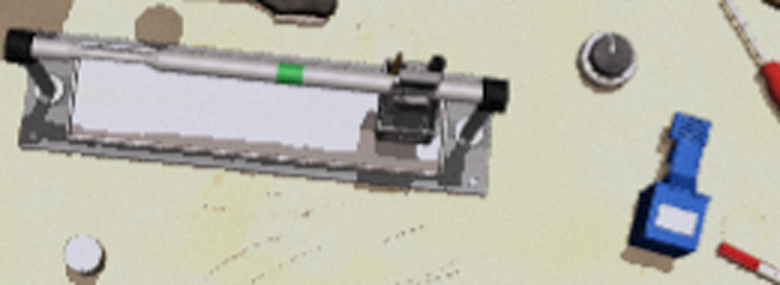

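The crop shows the caddy on its back with the label up at (675,217) and the tab at (692,130), pointing away from the robot. The rail neck is at about (110,48), left of the green band (290,73). I'm moving the wrist over the caddy for a close look.

Call:
servo_tool(
  deltas=[
    [[40,-8,0,8,0],[80,-15,0,16,0],[120,-22,0,24,0],[160,-30,0,32,0],[200,-37,0,39,0]],
  ],
)

```text
time_s: 0.75
position: [0.4412, -0.4369, 0.2312]
ee_rot: [-3.142, 0.0, -0.226]
ft_force: [0.9, 0.4, 0.5]
finger_gap: 0.0851
grasp_force: 0.0
```

Call:
servo_tool(
  deltas=[
    [[25,-28,0,0,0],[50,-57,0,0,0],[73,-86,0,0,0],[73,-86,0,0,0],[73,-86,0,0,0]],
  ],
)

```text
time_s: 1.25
position: [0.5305, -0.3697, 0.231]
ee_rot: [3.141, 0.001, -0.219]
ft_force: [0.8, 0.2, -0.3]
finger_gap: 0.0855
grasp_force: 0.0
```

Run:
```python
from h import *
c=shot("wrist","w1"); print(c["o"]["position"],c["o"]["ee_rot"],c["o"]["time_s"],c["o"]["joint_positions"])
import pickle; pickle.dump(c,open("w1.pkl","wb"))
```

```text
[ 0.5305221  -0.36971041  0.23101613] [ 3.14139573e+00  6.82757198e-04 -2.19255166e-01] 1.25 [-7.23411456e-01  1.03522430e-01  1.55973201e+00 -5.04376301e-04
  1.47884090e+00  1.06668641e+00]
```

View pics/w1.png

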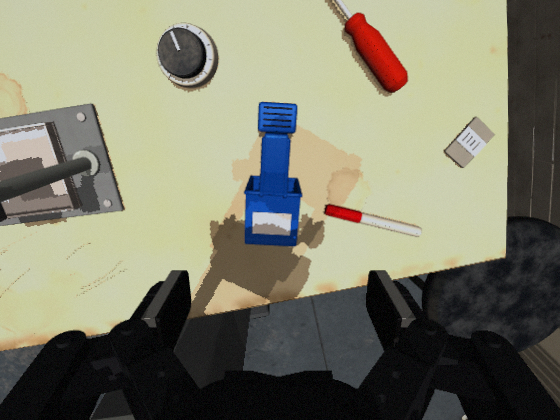

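The wrist view shows the tab (x 259–297, y 102–133, centre about (277,117)), nearly aligned with the tool, and the bin's front wall with its label down to row 245. I'll compute the tab position here, then take a second view for height.

Call:
servo_tool(
  deltas=[
    [[0,0,40,0,0],[-20,10,60,0,0],[-20,10,60,0,0],[-20,10,60,0,0]],
  ],
)

```text
time_s: 1.7
position: [0.5075, -0.3765, 0.1712]
ee_rot: [-3.141, 0.0, -0.223]
ft_force: [0.5, -0.2, 0.2]
finger_gap: 0.0852
grasp_force: 0.0
```

```bash
cat >> h.py <<'E'
def tab(c):
    m,b=blobs(c,(100,120,40),(125,255,255),100)
    b=max((q for q in b),key=lambda q:q[0]); x,y,w,h=b[2]
    rows=[]
    for r in range(y,y+h):
        q=np.flatnonzero(m[r,x:x+w]); rows.append((r,x+q[0],x+q[-1]) if len(q) else (r,0,0))
    return m,b,np.array(rows)
E
python3 - <<'E'
from h import *
import pickle
np.set_printoptions(precision=4,suppress=True)
a=pickle.load(open("w1.pkl","rb")); c=shot("wrist","w2"); pickle.dump(c,open("w2.pkl","wb"))
print(c["o"]["position"],c["o"]["ee_rot"])
for k in(a,c):
    m,b,r=tab(k); print(b); print(np.c_[r,r[:,2]-r[:,1]][::5].tolist())
E
```

```text
[ 0.5075 -0.3765  0.1712] [-3.1412  0.0003 -0.2233]
(4918, [273.6, 175.3], [244, 102, 58, 144])
[[102, 261, 270, 9], [107, 259, 296, 37], [112, 259, 296, 37], [117, 259, 295, 36], [122, 258, 295, 37], [127, 258, 294, 36], [132, 266, 293, 27], [137, 263, 287, 24], [142, 262, 289, 27], [147, 262, 289, 27], [152, 262, 288, 26], [157, 261, 288, 27], [162, 261, 288, 27], [167, 261, 287, 26], [172, 261, 287, 26], [177, 250, 287, 37], [182, 248, 297, 49], [187, 246, 299, 53], [192, 244, 300, 56], [197, 246, 299, 53], [202, 246, 299, 53], [207, 246, 298, 52], [212, 245, 298, 53], [217, 245, 297, 52], [222, 245, 297, 52], [227, 245, 297, 52], [232, 245, 296, 51], [237, 245, 296, 51], [242, 245, 295, 50]]
(7536, [258.9, 166.4], [221, 76, 73, 178])
[[76, 241, 259, 18], [81, 239, 286, 47], [86, 239, 286, 47], [91, 239, 286, 47], [96, 239, 285, 46], [101, 239, 285, 46], [106, 239, 285, 46], [111, 240, 284, 44], [116, 247, 275, 28], [121, 243, 277, 34], [126, 243, 277, 34], [131, 243, 277, 34], [136, 243, 277, 34], [141, 243, 277, 34], [146, 243, 276, 33], [151, 243, 276, 33], [156, 243, 276, 33], [161, 243, 276, 33], [166, 242, 275, 33], [171, 232, 279, 47], [176, 229, 290, 61], [181, 226, 291, 65], [186, 222, 291, 69], [191, 224, 293, 69], [196, 224, 290, 66], [201, 224, 290, 66], [206, 224, 289, 65], [211, 224, 289, 65], [216, 224, 289, 65], [221, 224, 288, 64], [226, 223, 288, 65], [231, 223, 288, 65], [236, 224, 287, 63], [241, 224, 287, 63], [246, 224, 287, 63], [251, 225, 286, 61]]
```

Run:
```python
from h import *
import pickle
np.set_printoptions(precision=4,suppress=True)
a=pickle.load(open("w1.pkl","rb")); c=pickle.load(open("w2.pkl","rb"))
for n,p,q in(("tabmid",(277.5,116.8),(262.5,95.2)),("tabTL",(259.3,103.5),(239,77.5)),("tabTR",(296.8,103.5),(286.5,77.5)),("tabBL",(258,130.5),(239.5,114)),("tabBR",(294.5,130.5),(284.5,114)),("binBL",(245,245),(224,253)),("binBR",(296,245),(287.5,253))):
    X,e=tri(a,p,c,q); print(n,X,e, "z41:",onz(c,[q],.041)[0][:2],"z70",onz(c,[q],.07)[0][:2])
```

```text
tabmid [ 0.5982 -0.3846  0.0328] [np.float64(0.4282123871517503), np.float64(0.4282123871512492)] z41: [ 0.5977 -0.3846] z70 [ 0.5969 -0.3858]
tabTL [ 0.6152 -0.3698  0.0435] [np.float64(0.3723397538548304), np.float64(0.37233975385438106)] z41: [ 0.6153 -0.3692] z70 [ 0.6126 -0.3721]
tabTR [ 0.607  -0.4072  0.0361] [np.float64(0.16295411365190882), np.float64(0.1629541136525068)] z41: [ 0.6067 -0.4068] z70 [ 0.6049 -0.4057]
tabBL [ 0.5877 -0.36    0.0188] [np.float64(0.6737150212003425), np.float64(0.6737150211999857)] z41: [ 0.5875 -0.3622] z70 [ 0.5877 -0.3658]
tabBR [ 0.578  -0.3999  0.0063] [np.float64(0.5467607962982506), np.float64(0.5467607962984591)] z41: [ 0.5791 -0.3991] z70 [ 0.5802 -0.3988]
binBL [ 0.4791 -0.3229  0.071 ] [np.float64(0.10604023900500617), np.float64(0.10604023900492508)] z41: [ 0.4656 -0.3138] z70 [ 0.4788 -0.3226]
binBR [ 0.4629 -0.3757  0.0624] [np.float64(0.12517056831697188), np.float64(0.12517056831687445)] z41: [ 0.452 -0.374] z70 [ 0.4666 -0.3764]
```

Call:
servo_tool(
  deltas=[
    [[45,-6,20,1,0],[89,-12,60,1,0],[89,-12,100,1,0],[89,-12,130,1,0],[89,-12,145,1,0]],
  ],
  squeeze=20,
)

```text
time_s: 2.25
position: [0.5978, -0.3828, 0.0238]
ee_rot: [-3.14, 0.002, -0.238]
ft_force: [-0.4, 0.3, -0.4]
finger_gap: 0.0856
grasp_force: 0.0
```

Call:
servo_tool(
  deltas=[
    [[0,0,10,0,0],[0,0,10,0,0],[0,0,10,0,0.5],[0,0,10,0,0.7],[0,0,10,0,0.7]],
  ],
)

```text
time_s: 2.75
position: [0.5989, -0.3842, 0.0184]
ee_rot: [3.14, -0.003, -0.238]
ft_force: [-0.6, -0.2, -0.8]
finger_gap: 0.0437
grasp_force: 0.0
```

Call:
servo_tool(
  deltas=[
    [[0,0,0,0,0.8],[0,0,0,0,0.8],[0,0,0,0,0.8],[0,0,0,0,0.8],[0,0,0,0,0.8]],
  ],
)

```text
time_s: 3.25
position: [0.5991, -0.384, 0.0174]
ee_rot: [3.141, -0.003, -0.238]
ft_force: [4.6, -0.3, 4.6]
finger_gap: 0.04
grasp_force: 20.8
```

Call:
servo_tool(
  deltas=[
    [[-4,0,-11,0,0.8],[-8,0,-22,0,0.8],[-14,0,-33,0,0.8],[-20,0,-43,0,0.8],[-27,0,-53,0,0.8]],
  ],
)

```text
time_s: 3.75
position: [0.5707, -0.3768, 0.0698]
ee_rot: [-3.142, 0.001, -0.238]
ft_force: [-1.0, 0.3, -2.4]
finger_gap: 0.0396
grasp_force: 20.7
```

Call:
servo_tool(
  deltas=[
    [[-8,0,-9,0,0.8],[-17,0,-17,0,0.8],[-26,0,-24,0,0.8],[-36,0,-30,0,0.8],[-47,0,-36,0,0.8]],
  ],
)

```text
time_s: 4.25
position: [0.5256, -0.3659, 0.1061]
ee_rot: [3.141, -0.001, -0.238]
ft_force: [0.0, -0.0, -2.3]
finger_gap: 0.04
grasp_force: 21.4
```

Run:
```python
from h import *
w=shot("wrist"); s=shot("side")
z=cv2.resize(s["img"][120:230,230:360],(496,420),interpolation=cv2.INTER_CUBIC)
cv2.imwrite("pics/a3.png",cv2.resize(np.hstack([w["img"],z]),None,fx=.75,fy=.75))
o=get_obs(); print(o["position"],o["ft_force"],o["finger_gap"],o["grasp_force"])
```

```text
[ 0.52505392 -0.36599875  0.10636335] [-0.10575159 -1.55769779  0.41988039] 0.03994620923892192 21.681171655654907
```

View pics/a3.png

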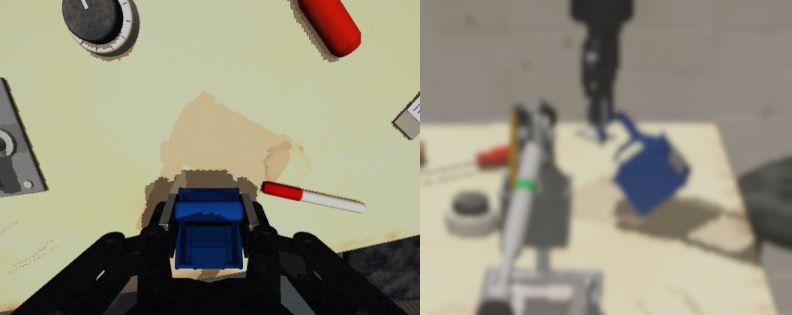

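The caddy is rotating about its lower rear edge as planned, now leaning about 45°. I'll continue to about 10° and let it right itself.

Call:
servo_tool(
  deltas=[
    [[-11,0,-4,0,0.8],[-22,0,-8,0,0.8],[-33,0,-10.5,0,0.8],[-45,0,-12,0,0.8],[-57,0,-12.6,0,0.8]],
  ],
)

```text
time_s: 4.85
position: [0.4701, -0.3525, 0.1187]
ee_rot: [3.141, -0.001, -0.238]
ft_force: [1.3, -0.6, 1.3]
finger_gap: 0.0395
grasp_force: 23.1
```

Call:
servo_tool(
  deltas=[
    [[-6,0,0,0,0.8],[-12,0,0.5,0,0.8],[-17,0,1,0,0.8],[-17,0,1,0,0.8],[-17,0,1,0,0.8]],
  ],
)

```text
time_s: 5.35
position: [0.454, -0.3487, 0.1176]
ee_rot: [3.141, -0.0, -0.238]
ft_force: [0.3, 0.7, 6.6]
finger_gap: 0.0396
grasp_force: 24.3
```

Run:
```python
from h import *
w=shot("wrist"); s=shot("side")
z=cv2.resize(s["img"][120:230,230:360],(496,420),interpolation=cv2.INTER_CUBIC)
cv2.imwrite("pics/a4.png",cv2.resize(np.hstack([w["img"],z]),None,fx=.75,fy=.75))
o=get_obs(); print(o["position"],o["ft_force"],o["finger_gap"],o["grasp_force"])
```

```text
[ 0.45404931 -0.3487054   0.11757276] [-0.28075779  0.16863566  6.13118727] 0.03985467530099472 24.28823411464691
```

View pics/a4.png

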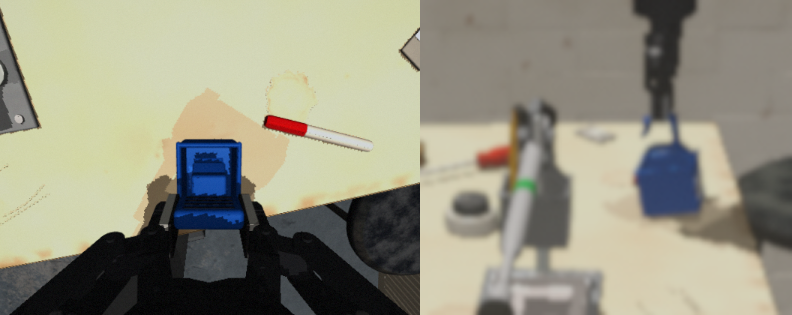

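The caddy now leans only about 10° on its rear edge and is pressed lightly on the bench (6 N). Before release I'll check that the bench edge is clear of the front wall.

Run:
```python
from h import *
t=shot("top"); g=cv2.cvtColor(t["img"],cv2.COLOR_BGR2GRAY)
for col in (340,380,440,470):
    p=g[255:320,col].astype(int); r=255+int(np.argmin(np.diff(p))); print(col,r,onz(t,[(col,r)],0)[0])
```

```text
340 286 [ 0.35124043 -0.16118521  0.        ]
380 259 [ 0.43707627 -0.29024842  0.        ]
440 286 [ 0.35302595 -0.47938963  0.        ]
470 287 [ 0.35026435 -0.57615824  0.        ]
```

The edge is at x ≈ 0.352 and the front wall at about 0.40, so there is room. Releasing.

Call:
servo_tool(
  deltas=[
    [[0,0,0,0,0.4],[0,0,0,0,0.0],[0,0,0,0,0],[0,0,0,0,0],[0,0,0,0,0]],
  ],
)

```text
time_s: 6.0
position: [0.4539, -0.3483, 0.1165]
ee_rot: [-3.141, 0.001, -0.238]
ft_force: [-0.3, -0.2, 0.6]
finger_gap: 0.0854
grasp_force: 0.0
```

Call:
servo_tool(
  deltas=[
    [[0,0,-20,0,0],[0,0,-50,0,0],[-40,0,-80,0,0],[-40,0,-80,0,0],[-40,0,-80,0,0]],
  ],
)

```text
time_s: 6.5
position: [0.4154, -0.3394, 0.198]
ee_rot: [3.14, -0.002, -0.239]
ft_force: [-0.5, -0.1, 0.1]
finger_gap: 0.0853
grasp_force: 0.0
```

Run:
```python
from h import *
import pickle
w=shot("wrist"); s=shot("side"); pickle.dump(w,open("u1.pkl","wb")); pickle.dump(s,open("s1.pkl","wb"))
z=cv2.resize(s["img"][120:230,230:360],(496,420),interpolation=cv2.INTER_CUBIC)
cv2.imwrite("pics/a5.png",cv2.resize(np.hstack([w["img"],z]),None,fx=.75,fy=.75))
o=get_obs(); print(o["position"],o["ee_rot"],o["joint_positions"])
```

```text
[ 0.41515676 -0.33861484  0.19566325] [-3.14045633e+00  1.39801340e-03 -2.38291869e-01] [-8.23239453e-01 -1.36041724e-01  1.85603953e+00  1.77403232e-04
  1.42338786e+00  9.85823323e-01]
```

View pics/a5.png

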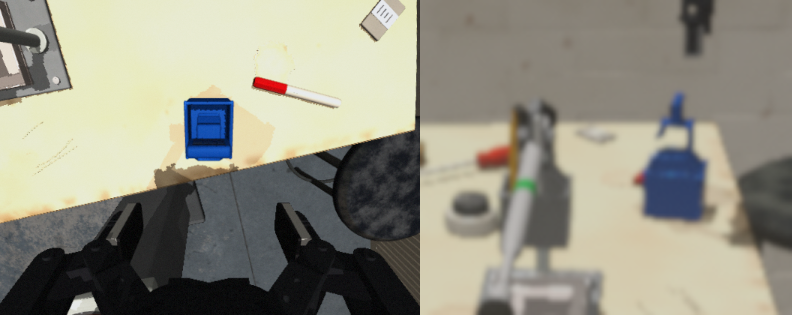

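The side view shows the caddy upright with its hook opening away from the robot. In the wrist view the tab's top face is the lit bar near full-resolution rows 203–214, columns 247–311. Next I'll measure the tab from two wrist positions.

Call:
servo_tool(
  deltas=[
    [[-40,30,0,0,0],[-40,30,0,0,0],[-40,30,0,0,0],[-40,30,0,0,0]],
  ],
)

```text
time_s: 7.0
position: [0.3698, -0.3583, 0.1958]
ee_rot: [-3.14, 0.001, -0.238]
ft_force: [-0.1, 0.2, 0.2]
finger_gap: 0.0853
grasp_force: 0.0
```

Run:
```python
from h import *
import pickle
w=shot("wrist"); pickle.dump(w,open("u2.pkl","wb")); print(w["o"]["position"],w["o"]["ee_rot"],w["cx"],w["cy"])
a=pickle.load(open("u1.pkl","rb")); ims=[]
for c in(a,w):
    m,b,r=tab(c); print(b); print(r[-26:].tolist())
    x,y,W,H=b[2]; k=c["img"][y-10:y+H+10,x-10:x+W+10]; ims.append(cv2.resize(k,(380,480),interpolation=cv2.INTER_NEAREST)); print(k.shape)
cv2.imwrite("pics/t6.png",np.hstack(ims))
```

```text
[ 0.3697551  -0.35831748  0.19583615] [-3.14016546e+00  1.13387708e-03 -2.37920266e-01] 278.09519269406354 208.9761806999948
(5047, [277.7, 171.0], [245, 131, 66, 83])
[[188, 247, 309], [189, 247, 309], [190, 247, 309], [191, 247, 309], [192, 247, 308], [193, 247, 309], [194, 247, 309], [195, 247, 308], [196, 248, 308], [197, 248, 308], [198, 248, 308], [199, 248, 308], [200, 248, 308], [201, 248, 308], [202, 248, 308], [203, 248, 308], [204, 248, 308], [205, 248, 308], [206, 248, 308], [207, 248, 308], [208, 248, 308], [209, 248, 308], [210, 248, 308], [211, 249, 307], [212, 262, 294], [213, 263, 292]]
(103, 86, 3)
(5737, [243.5, 128.0], [199, 86, 80, 85])
[[145, 200, 278], [146, 200, 278], [147, 200, 278], [148, 201, 278], [149, 202, 278], [150, 204, 278], [151, 213, 278], [152, 214, 278], [153, 214, 278], [154, 214, 278], [155, 214, 278], [156, 214, 278], [157, 214, 278], [158, 214, 278], [159, 214, 278], [160, 214, 278], [161, 214, 278], [162, 214, 278], [163, 214, 278], [164, 214, 278], [165, 214, 278], [166, 214, 278], [167, 214, 278], [168, 215, 278], [169, 215, 278], [170, 216, 277]]
(105, 100, 3)
```

View pics/t6.png

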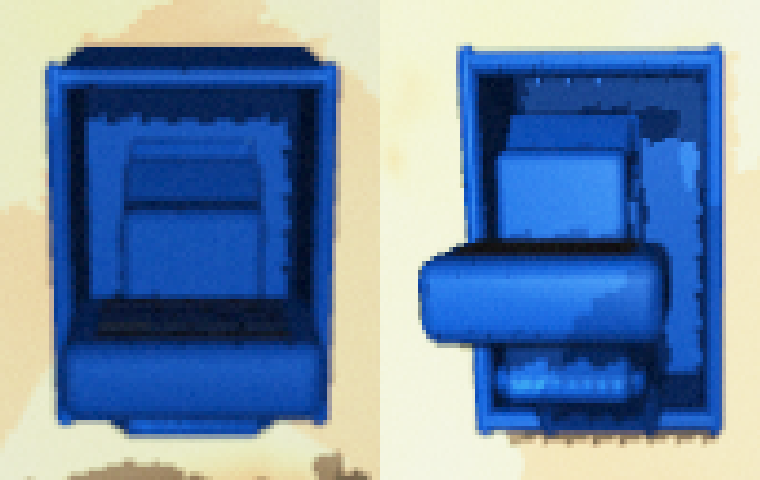

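The zoomed views show the tab's top face centred at about (279,202) in the first and (231,141) in the second.

Run:
```python
from h import *
import pickle
np.set_printoptions(precision=4,suppress=True)
a=pickle.load(open("u1.pkl","rb")); c=pickle.load(open("u2.pkl","rb"))
for n,p,q in(("mid",(279,202.2),(231.1,141.4)),("rear",(279,195),(231.1,132.4)),("front",(279,209.4),(231.1,150.4)),("L",(249.7,202),(199.5,141.4)),("R",(308.5,202),(262.7,141.4))):
    print(n,*tri(a,p,c,q),onz(a,[p],.146)[0],onz(c,[q],.146)[0])
# bin rim rear corners z 58 in view1: (50,65),(338,65)
o=lambda x,y:(235+x/4.419,121+y/4.66)
print(onz(a,[o(50,65),o(338,65)],.058))
o=lambda x,y:(189+(x-380)/3.8,76+y/4.571)
print(onz(c,[o(460,47),o(720,45),o(478,430),o(720,432)],.058))
```

```text
mid [ 0.4361 -0.3458  0.1448] [np.float64(0.21054497272802805), np.float64(0.21054497272822192)] [ 0.4366 -0.3461  0.146 ] [ 0.4362 -0.3458  0.146 ]
rear [ 0.4413 -0.3473  0.1456] [np.float64(0.024336663408589327), np.float64(0.024336663408431006)] [ 0.4414 -0.3473  0.146 ] [ 0.4413 -0.3474  0.146 ]
front [ 0.4309 -0.3444  0.144 ] [np.float64(0.453202941727649), np.float64(0.4532029417275855)] [ 0.4318 -0.3449  0.146 ] [ 0.4309 -0.3443  0.146 ]
L [ 0.4408 -0.3271  0.1448] [np.float64(0.28726095327198703), np.float64(0.2872609532715732)] [ 0.4413 -0.3275  0.146 ] [ 0.4408 -0.3271  0.146 ]
R [ 0.4316 -0.3647  0.1446] [np.float64(0.2883270786862519), np.float64(0.28832707868628055)] [ 0.4322 -0.3649  0.146 ] [ 0.4316 -0.3645  0.146 ]
[[ 0.4771 -0.3264  0.058 ]
 [ 0.4634 -0.3826  0.058 ]]
[[ 0.4775 -0.3261  0.058 ]
 [ 0.4641 -0.3822  0.058 ]
 [ 0.4078 -0.3087  0.058 ]
 [ 0.3937 -0.3651  0.058 ]]
```

The tab measures (0.436, −0.346) with its top at z ≈ 0.145 and yaw −13.7°, which matches the given sizes. Now I'll turn the tool 90° to grip the 12 mm thickness.

Call:
servo_tool(
  deltas=[
    [[20,-10,0,-8.5,0],[40,-20,0,-17,0],[62,-28,0,-25.5,0],[62,-28,0,-34,0],[62,-28,0,-42.5,0]],
  ],
  squeeze=50,
)

```text
time_s: 7.55
position: [0.4377, -0.3453, 0.1964]
ee_rot: [-3.141, 0.0, 0.512]
ft_force: [-1.1, -0.9, -0.5]
finger_gap: 0.0852
grasp_force: 0.0
```

Call:
servo_tool(
  deltas=[
    [[0,0,0,-8.5,0],[0,0,0,-17,0],[0,0,0,-25.5,0],[0,0,0,-34,0],[0,0,0,-42.5,0]],
  ],
)

```text
time_s: 8.05
position: [0.437, -0.3455, 0.1965]
ee_rot: [-3.141, -0.0, 1.253]
ft_force: [0.6, 0.2, -1.0]
finger_gap: 0.0853
grasp_force: 0.0
```

Call:
servo_tool(
  deltas=[
    [[0,0,0,-5,0],[0,0,0,-5,0],[0,0,0,-5,0]],
  ],
)

```text
time_s: 8.35
position: [0.4367, -0.3457, 0.1966]
ee_rot: [-3.141, -0.0, 1.332]
ft_force: [-0.3, -0.0, -0.0]
finger_gap: 0.0853
grasp_force: 0.0
```

Call:
servo_tool(
  deltas=[
    [[0,0,25,0,0],[0,0,50,0,0],[0,0,70,0,0],[0,0,76.5,0,0],[0,0,76.5,0,0.5]],
  ],
)

```text
time_s: 8.85
position: [0.4358, -0.3455, 0.1192]
ee_rot: [-3.14, -0.001, 1.332]
ft_force: [0.7, -0.3, 0.2]
finger_gap: 0.0732
grasp_force: 0.0
```

Call:
servo_tool(
  deltas=[
    [[0,0,0,0,0.7],[0,0,0,0,0.8],[0,0,0,0,0.9],[0,0,0,0,1],[0,0,0,0,1]],
  ],
)

```text
time_s: 9.35
position: [0.4363, -0.3466, 0.1212]
ee_rot: [3.141, 0.001, 1.332]
ft_force: [-1.7, 0.4, 2.4]
finger_gap: 0.0116
grasp_force: 49.8
```

Call:
servo_tool(
  deltas=[
    [[0,0,0,0,1],[0,0,0,0,1],[0,0,0,0,1]],
  ],
)

```text
time_s: 9.65
position: [0.4363, -0.3465, 0.1212]
ee_rot: [3.141, 0.001, 1.332]
ft_force: [-1.2, 1.0, 5.4]
finger_gap: 0.0112
grasp_force: 50.2
```

Call:
servo_tool(
  deltas=[
    [[0,0,-20,0,1],[0,0,-50,0,1],[0,0,-85,0,1],[0,0,-120,0,1],[0,0,-140,0,1]],
  ],
)

```text
time_s: 10.15
position: [0.4367, -0.3464, 0.2622]
ee_rot: [3.139, 0.001, 1.333]
ft_force: [0.0, 0.1, -3.1]
finger_gap: 0.0112
grasp_force: 49.1
```

Call:
servo_tool(
  deltas=[
    [[20,-2,0,0,1],[50,-6,0,0,1],[90,-11,0,0,1],[135,-16,0,0,1],[180,-22,0,0,1]],
  ],
)

```text
time_s: 10.65
position: [0.4564, -0.1633, 0.2575]
ee_rot: [-3.138, -0.002, 1.332]
ft_force: [1.4, -0.2, -3.3]
finger_gap: 0.0115
grasp_force: 49.1
```

Call:
servo_tool(
  deltas=[
    [[45,-5,0,0,1],[90,-11,0,0,1],[135,-16,0,0,1],[180,-22,0,0,1],[215,-26,0,0,1]],
  ],
)

```text
time_s: 11.15
position: [0.4812, 0.0523, 0.2577]
ee_rot: [-3.138, -0.001, 1.334]
ft_force: [0.4, -1.2, -2.5]
finger_gap: 0.0108
grasp_force: 49.1
```

Call:
servo_tool(
  deltas=[
    [[35,-4,0,-2,1],[70,-8,0,-4,1],[105,-13,0,-6,1],[130,-15,0,-8,1],[140,-17,0,-8,1]],
  ],
)

```text
time_s: 11.65
position: [0.4977, 0.1915, 0.2576]
ee_rot: [-3.137, 0.0, 1.475]
ft_force: [0.0, -0.3, -3.4]
finger_gap: 0.0112
grasp_force: 49.1
```

Call:
servo_tool(
  deltas=[
    [[0,0,0,0,1],[0,0,0,0,1]],
  ],
)

```text
time_s: 11.85
position: [0.4986, 0.1885, 0.2591]
ee_rot: [-3.14, 0.001, 1.472]
ft_force: [0.1, 0.4, -2.7]
finger_gap: 0.0114
grasp_force: 49.1
```

Run:
```python
from h import *
import pickle
c=shot("wrist","r1"); pickle.dump(c,open("r1.pkl","wb")); o=c["o"]; print(o["time_s"],o["position"],o["ee_rot"],o["finger_gap"],o["grasp_force"],o["joint_positions"])
```

```text
11.85 [0.49862359 0.1884986  0.25911307] [-3.13964750e+00  1.26590658e-03  1.47171168e+00] 0.011360303912882347 49.0946227312088 [ 2.22093440e-01 -1.82328505e-01  1.79098982e+00 -5.87487519e-04
  1.53517666e+00  3.21200896e-01]
```

View pics/r1.png

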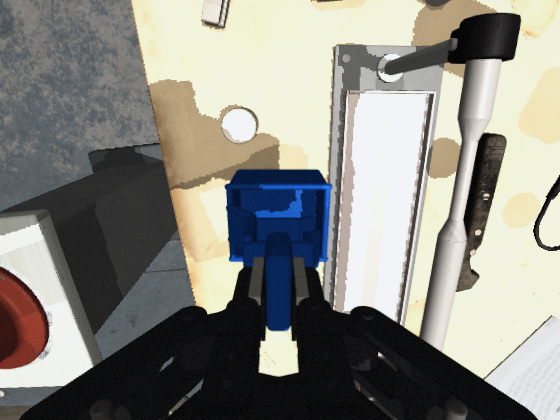

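The wrist view shows the rail at right: clamp at (485,38), neck from about row 135 to 220 at column 466, and full rail below about row 240. The held caddy is upright at (280,220). I'll take a second view 40 mm nearer to measure the rail's line and height.

Call:
servo_tool(
  deltas=[
    [[0,20,0,0,1],[0,40,0,0,1],[0,40,0,0,1],[0,40,0,0,1]],
  ],
)

```text
time_s: 12.3
position: [0.539, 0.184, 0.2601]
ee_rot: [-3.14, 0.0, 1.47]
ft_force: [-0.3, -0.4, -3.3]
finger_gap: 0.0111
grasp_force: 49.3
```

Run:
```python
from h import *
import pickle
a=pickle.load(open("r1.pkl","rb"))
c=shot("wrist"); pickle.dump(c,open("r2.pkl","wb")); o=c["o"]; print(o["time_s"],o["position"],o["ee_rot"])
for k,x0,x1 in((a,415,520),(c,350,470)):
  for r in (90,150,200,260,300):
    print(r,x0,k["hsv"][r,x0:x1:3,1].tolist()); print("   V",k["hsv"][r,x0:x1:3,2].tolist())
```

```text
12.3 [0.53903526 0.18402478 0.26009025] [-3.14049473e+00  2.88467529e-04  1.47013491e+00]
90 415 [2, 12, 10, 5, 5, 6, 3, 4, 1, 20, 19, 23, 23, 22, 23, 21, 29, 23, 17, 17, 13, 14, 14, 3, 6, 8, 11, 24, 21, 20, 20, 20, 20, 20, 24]
   V [112, 124, 127, 165, 164, 167, 165, 180, 174, 244, 244, 243, 243, 243, 244, 244, 53, 76, 118, 147, 176, 200, 226, 244, 241, 234, 224, 227, 244, 243, 242, 243, 244, 244, 243]
150 415 [5, 5, 8, 34, 4, 3, 80, 78, 82, 81, 83, 80, 83, 83, 83, 47, 17, 16, 12, 6, 11, 159, 128, 51, 62, 53, 69, 53, 55, 63, 46, 29, 27, 27, 28]
   V [247, 247, 221, 68, 245, 91, 189, 186, 186, 188, 185, 185, 184, 182, 181, 82, 107, 174, 227, 242, 227, 8, 4, 25, 74, 67, 59, 101, 112, 118, 222, 244, 243, 244, 243]
200 415 [23, 35, 3, 39, 48, 31, 25, 25, 25, 24, 25, 27, 50, 19, 19, 17, 6, 18, 85, 0, 69, 61, 60, 56, 48, 55, 27, 25, 24, 23, 27, 34, 61, 60, 60]
   V [113, 87, 198, 195, 241, 243, 243, 244, 244, 244, 244, 243, 149, 107, 179, 214, 237, 195, 9, 0, 26, 71, 72, 50, 48, 51, 242, 244, 243, 244, 243, 242, 242, 242, 243]
260 415 [26, 24, 22, 21, 23, 22, 34, 18, 18, 15, 18, 16, 16, 7
[... 1673 characters left out ...]
4, 5, 5, 4, 4, 27, 37, 21, 16, 14, 16, 14, 12, 8, 10, 14, 80, 86, 44, 53, 43, 60, 54, 68, 38, 65, 55, 20, 19, 19, 18, 20, 20, 18, 17, 17]
   V [244, 247, 247, 247, 247, 247, 247, 247, 247, 125, 164, 74, 128, 169, 197, 215, 231, 234, 229, 212, 185, 140, 185, 105, 12, 64, 90, 82, 80, 78, 92, 243, 244, 244, 243, 243, 243, 244, 244, 244]
300 350 [5, 5, 5, 5, 6, 4, 5, 31, 30, 22, 16, 16, 16, 13, 13, 8, 10, 17, 58, 51, 52, 23, 24, 23, 21, 22, 20, 19, 20, 20, 18, 19, 26, 24, 23, 24, 23, 21, 20, 23]
   V [247, 247, 247, 247, 247, 247, 247, 190, 68, 57, 111, 159, 191, 213, 228, 233, 230, 212, 242, 243, 236, 244, 244, 244, 244, 244, 244, 243, 243, 244, 243, 244, 243, 243, 244, 243, 243, 243, 244, 244]
```

Run:
```python
from h import *
import pickle
a=pickle.load(open("r1.pkl","rb")); c=pickle.load(open("r2.pkl","rb"))
for n,k,L in(("a",a,((80,455),(90,455),(110,452),(130,452),(150,452),(180,447),(205,445),(225,435),(240,432),(260,427),(300,420))),("c",c,((80,395),(90,395),(110,390),(130,392),(150,392),(180,390),(205,388),(225,380),(240,376),(260,374),(300,366)))):
  for r,x in L:
    print(n,r,x,"V",*k["hsv"][r,x:x+52,2],"\n      S",*k["hsv"][r,x:x+52,1])
```

```text
a 80 455 V 243 243 243 243 243 243 243 228 132 48 52 56 68 87 98 113 123 134 143 153 166 170 173 182 190 202 212 221 228 237 242 245 244 242 239 235 233 232 231 228 221 220 210 227 242 243 243 243 243 243 243 243 
      S 23 23 25 25 24 24 23 38 46 11 0 18 19 18 21 16 19 21 14 20 17 15 15 15 15 15 13 14 12 6 2 4 3 3 6 8 7 8 10 10 13 14 17 28 23 24 23 21 22 21 21 25
a 90 455 V 244 243 244 244 243 244 221 51 53 52 68 76 92 104 118 132 140 147 160 168 176 186 191 200 209 216 226 236 241 244 245 243 241 237 235 234 231 229 224 218 218 227 240 244 244 243 243 243 243 243 242 243 
      S 22 21 23 22 24 21 37 25 29 10 23 23 19 15 17 19 16 17 19 17 13 16 17 14 15 12 14 9 3 3 3 3 6 8 8 8 10 10 11 15 16 24 22 21 21 22 19 20 21 18 20 19
a 110 452 V 244 243 243 243 244 244 155 60 50 59 70 80 95 110 123 131 145 150 161 170 179 188 194 201 211 221 231 239 243 246 245 242 240 237 234 230 227 226 221 217 213 241 242 244 242 244 243 242 243 245 242 243 
      S 20 21 19 19 19 18 36 13 26 26 15 19 16 21 17 18 18 15 14 18 14 14 13 14 16 14 10 7 2 5 4 3 7 6 9 12 11 14 13 15 23 28 25 24 25 25 25 24 25 2
[... 6275 characters left out ...]
 104 57 74 96 117 128 145 155 169 179 190 197 204 212 215 221 228 231 233 234 234 234 232 229 227 219 212 195 185 185 164 137 140 135 127 185 207 139 105 45 9 12 20 43 64 
      S 4 24 38 27 25 36 37 5 13 21 11 20 16 18 12 14 20 17 16 15 14 14 12 11 12 8 7 8 9 10 10 12 13 14 27 63 80 79 87 86 87 60 44 47 53 53 51 198 43 51 65 60
c 300 366 V 247 247 247 247 245 190 234 68 68 99 188 57 72 92 111 131 144 159 173 185 191 201 203 213 219 226 228 231 232 233 233 231 230 225 220 212 209 237 242 243 242 243 242 243 236 242 244 244 243 243 244 243 
      S 4 5 5 4 5 31 17 23 30 18 12 22 14 22 16 14 16 16 18 17 16 15 14 13 14 14 13 9 8 8 8 11 10 15 14 17 31 54 58 55 53 51 47 44 52 41 26 23 24 25 24 23
```

```bash
cat > rail.py <<'E'
from h import *
import pickle
np.set_printoptions(precision=4,suppress=True)
a=pickle.load(open("r1.pkl","rb")); c=pickle.load(open("r2.pkl","rb"))
rows=[80,90,110,150,180,205,260,300]
A=[(463,498),(461.7,496.3),(458.2,493),(459.8,476.5),(454.8,471),(450.2,466),(433,462.7),(425.8,453.2)]
C=[(400.5,433.5),(399.5,432.5),(398.3,429.8),(401.5,416.3),(397.8,412),(394.8,408.9),(381.7,408.2),(376.7,402.3)]
N=[]
for k,E in((a,A),(c,C)):
    p=np.array([((l+r)/2,y) for (l,r),y in zip(E,rows)])
    d=ray(k,p); u,s,v=np.linalg.svd(d); n=v[2]; N.append((n,n@k["t"])); print("resid",np.abs(d@n).max()*1e3)
    P=onz(k,p,.19); f=np.polyfit(P[:,1],P[:,0],1); print("z190 line: x at y=.2:",np.polyval(f,.2),"yaw",np.degrees(np.arctan(-f[0])),"dx per dz",(onz(k,[(np.interp(180,rows,p[:,0]),180)],.2)-onz(k,[(np.interp(180,rows,p[:,0]),180)],.19))[0]*100)
    for E2,o in(((p[2][0]-3.5 if 0 else (472.1 if k is a else 411.4),130),169.2),((453.6 if k is a else 398.3,225),101.5 if k is a else 99.5)):
        q=onz(k,[E2],.19)[0]; print("  stand y",o,"world",q)
    for (l,r),y in list(zip(E,rows)):  # width check
        q=onz(k,[(l,y),(r,y)],.19); print(round(np.linalg.norm(q[0]-q[1])*1e3,1),end=" ")
    print()
dirn=np.cross(N[0][0],N[1][0]); dirn/=dirn[1]; M=np.array([N[0][0],N[1][0],[0,1,0]])
for y in(.1,.2,.3): print("axis at y",y,np.linalg.solve(M,[N[0][1],N[1][1],y]))
t=shot("top"); print("green",onz(t,[(276.1,189.3)],.199)[0])
E
python3 rail.py
```

```text
resid 0.5964532879053628
z190 line: x at y=.2: 0.6308527515873176 yaw -5.385820128679763 dx per dz [-0.5862  0.3017  1.    ]
  stand y 169.2 world [0.6349 0.2414 0.19  ]
  stand y 101.5 world [0.6277 0.1732 0.19  ]
23.2 23.1 23.7 11.8 11.7 11.7 23.5 22.7 
resid 1.0255424706937761
z190 line: x at y=.2: 0.6307387172691761 yaw -5.401530041311125 dx per dz [-0.3915  0.2829  1.    ]
  stand y 169.2 world [0.6346 0.2403 0.19  ]
  stand y 99.5 world [0.6273 0.1724 0.19  ]
21.4 21.6 21.0 10.2 10.1 10.3 20.6 20.9 
axis at y 0.1 [0.6209 0.1    0.1908]
axis at y 0.2 [0.6305 0.2    0.1906]
axis at y 0.3 [0.64   0.3    0.1904]
green [0.6116 0.0442 0.199 ]
```

The rail axis triangulates to z ≈ 0.1905 with yaw −5.4°, and the width check gives about 20 mm (10 at the neck). The neck centre is at about (0.631, 0.207). I'll move to a standoff at throat height.

Call:
servo_tool(
  deltas=[
    [[10,5,8,-0.4,1],[20,12,18,-0.4,1],[30,20,28,-0.4,1],[32,27,35,-0.4,1],[32,29.5,38,-0.4,1]],
  ],
)

```text
time_s: 12.9
position: [0.5715, 0.2143, 0.2208]
ee_rot: [-3.14, 0.001, 1.48]
ft_force: [-0.3, -0.7, -3.3]
finger_gap: 0.0109
grasp_force: 49.3
```

Call:
servo_tool(
  deltas=[
    [[0,0,0,0,1],[0,0,0,0,1]],
  ],
)

```text
time_s: 13.1
position: [0.5717, 0.2139, 0.2227]
ee_rot: [3.141, -0.0, 1.479]
ft_force: [-0.5, 0.7, -2.8]
finger_gap: 0.0107
grasp_force: 49.3
```

Run:
```python
from h import *
import pickle
s=shot("side"); w=shot("wrist"); pickle.dump(w,open("r3.pkl","wb")); o=w["o"]; print(o["time_s"],o["position"],o["ee_rot"])
X=np.array([[.6313,.207,.19],[.57,.2126,.19]]); print(proj(s,X))
u,v=proj(s,X)[0].astype(int); z=cv2.resize(s["img"][v-45:v+45,u-45:u+45],(420,420),interpolation=cv2.INTER_CUBIC)
cv2.imwrite("pics/f7.png",cv2.resize(np.hstack([w["img"],z]),None,fx=.8,fy=.8))
```

```text
13.15 [0.57178028 0.21388243 0.22305887] [ 3.14078189e+00 -2.62441349e-04  1.47881199e+00]
[[259.60962969 214.86857355]
 [285.41178613 215.57105165]]
```

View pics/f7.png

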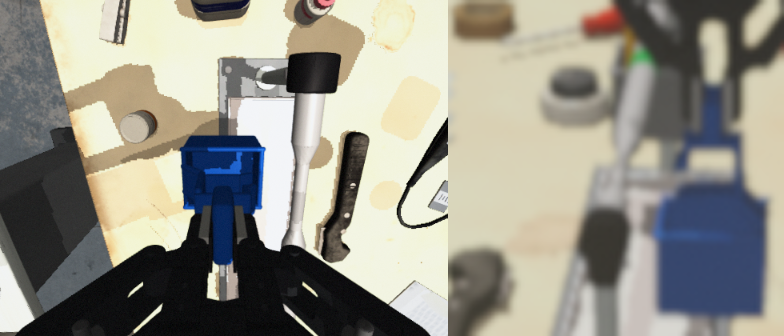

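Last picture: the hook's mouth (right crop, around (715,165)) is level with the neck at (616,168), and the neck sits beside the caddy at (302,165) in the left half. I'll approach in small steps and watch the force.

Call:
servo_tool(
  deltas=[
    [[0,10,0,0,1],[0,20,0,0,1],[0,28,0,0,1],[0,28,0,0,1]],
  ],
)

```text
time_s: 13.6
position: [0.6008, 0.2111, 0.2224]
ee_rot: [3.141, 0.0, 1.478]
ft_force: [-0.2, -0.3, -3.0]
finger_gap: 0.011
grasp_force: 49.4
```

Call:
servo_tool(
  deltas=[
    [[0,3,0,0,1],[0,6,0,0,1],[0,9,0,0,1],[0,12,0,0,1]],
  ],
)

```text
time_s: 14.0
position: [0.6116, 0.2104, 0.2224]
ee_rot: [-3.142, -0.0, 1.479]
ft_force: [-0.4, 0.7, -3.5]
finger_gap: 0.0109
grasp_force: 49.4
```

Call:
servo_tool(
  deltas=[
    [[0,3,0,0,1],[0,6,0,0,1],[0,9,0,0,1],[0,10,0,0,1]],
  ],
)

```text
time_s: 14.4
position: [0.6218, 0.2094, 0.2224]
ee_rot: [3.142, -0.0, 1.479]
ft_force: [-0.4, -0.4, -3.3]
finger_gap: 0.0113
grasp_force: 49.3
```

Call:
servo_tool(
  deltas=[
    [[0,3,0,0,1],[0,6,0,0,1],[0,9,0,0,1],[0,10,0,0,1],[0,10,0,0,1]],
  ],
)

```text
time_s: 14.9
position: [0.6316, 0.2085, 0.2224]
ee_rot: [-3.142, 0.0, 1.479]
ft_force: [-0.2, 0.6, -2.7]
finger_gap: 0.0112
grasp_force: 49.3
```

The neck is inside the hook with no contact. I'll lower to mid-clearance and pin down the green band's position along the rail.

Call:
servo_tool(
  deltas=[
    [[0,0,3,0,1],[0,0,6,0,1],[0,0,6.5,0,1],[0,0,6.5,0,1]],
  ],
)

```text
time_s: 15.3
position: [0.6311, 0.2085, 0.2155]
ee_rot: [-3.141, 0.0, 1.479]
ft_force: [0.3, -0.6, -2.7]
finger_gap: 0.0113
grasp_force: 49.3
```

Run:
```python
from h import *
np.set_printoptions(precision=4,suppress=True)
t=shot("top"); im=cv2.imread("pics/top0.png"); t["hsv"]=cv2.cvtColor(im,cv2.COLOR_BGR2HSV)
for roi in((178,170,198,192),(335,185,354,206)):
    m,b=blobs(t,(0,0,0),(180,255,50),10,roi); print("black",b[:2],onz(t,[b[0][1]],.19)[0])
m,b=blobs(t,(40,60,40),(85,255,255),5,(260,180,295,200)); print(b,onz(t,[b[0][1]],.197)[0])
s=shot("side"); im=cv2.imread("pics/side0.png"); s["hsv"]=cv2.cvtColor(im,cv2.COLOR_BGR2HSV)
m,b=blobs(s,(40,50,40),(85,255,255),5,(250,165,290,200)); print(b)
# side ray: y where it meets z of rail top-ish
for z in(.190,.195,.2): print(z,onz(s,[b[0][1]],z)[0])
o=get_obs(); print(o["position"],o["ft_force"])
```

```text
black [(116, [187.2, 181.7], [182, 175, 14, 17])] [0.6327 0.2964 0.19  ]
black [(94, [343.5, 197.3], [337, 191, 12, 15])] [ 0.5931 -0.1474  0.19  ]
[(62, [276.2, 189.1], [272, 186, 9, 8])] [0.6127 0.0439 0.197 ]
[(28, [266.7, 184.1], [263, 182, 8, 5])]
0.19 [0.6139 0.0176 0.19  ]
0.195 [0.6139 0.0296 0.195 ]
0.2 [0.6138 0.0416 0.2   ]
[0.6314 0.2086 0.2159] [ 0.5243 -0.1469 -2.6172]
```

The green band is at stand y ≈ −31 mm, world y ≈ 0.0425. Sliding about 167 mm along the rail.

Call:
servo_tool(
  deltas=[
    [[-8,0,0,0,1],[-18,0,0,0,1],[-28,0,0,0,1],[-38,0,0,0,1],[-46,0,0,0,1]],
  ],
)

```text
time_s: 15.9
position: [0.6271, 0.1614, 0.216]
ee_rot: [3.141, 0.0, 1.478]
ft_force: [-0.0, 0.7, -3.8]
finger_gap: 0.0114
grasp_force: 49.4
```

Call:
servo_tool(
  deltas=[
    [[-10,0,0,0,1],[-22,0,0,0,1],[-34,0,0,0,1],[-46,0,0,0,1],[-56,0,0,0,1]],
  ],
)

```text
time_s: 16.4
position: [0.622, 0.1058, 0.2159]
ee_rot: [3.142, 0.0, 1.479]
ft_force: [-0.4, 0.1, -3.0]
finger_gap: 0.0114
grasp_force: 49.4
```

Call:
servo_tool(
  deltas=[
    [[-14,0,0,0,1],[-30,0,0,0,1],[-46,-0.3,0,0,1],[-60,-0.4,0,0,1],[-65,-0.4,0,0,1]],
  ],
)

```text
time_s: 16.9
position: [0.6156, 0.0405, 0.216]
ee_rot: [3.142, 0.0, 1.477]
ft_force: [-0.3, -0.6, -3.3]
finger_gap: 0.0112
grasp_force: 49.4
```

Call:
servo_tool(
  deltas=[
    [[0,0,0,0,1],[0,0,2,0,1],[0,0,4,0,1]],
  ],
)

```text
time_s: 17.2
position: [0.6158, 0.0429, 0.2118]
ee_rot: [3.142, -0.0, 1.48]
ft_force: [0.3, 0.0, -2.8]
finger_gap: 0.0111
grasp_force: 49.4
```

Call:
servo_tool(
  deltas=[
    [[0,0,0.5,0,1],[0,0,1,0,1],[0,0,1,0,1]],
  ],
)

```text
time_s: 17.5
position: [0.6158, 0.0428, 0.2112]
ee_rot: [3.141, -0.0, 1.48]
ft_force: [-0.7, 0.4, -1.1]
finger_gap: 0.0112
grasp_force: 49.6
```

Call:
servo_tool(
  deltas=[
    [[0,0,0.4,0,1],[0,0,0.8,0,1],[0,0,0.8,0,1]],
  ],
)

```text
time_s: 17.8
position: [0.6158, 0.0427, 0.2111]
ee_rot: [3.141, -0.001, 1.479]
ft_force: [-3.7, 2.9, 3.4]
finger_gap: 0.0109
grasp_force: 50.3
```

It is seated: the arm now bears 3 N upward. Releasing gently and retreating upward.

Call:
servo_tool(
  deltas=[
    [[0,0,-0.4,0,0.8],[0,0,-0.4,0,0.6],[0,0,-0.4,0,0.4],[0,0,-0.4,0,0.3],[0,0,-0.4,0,0.3]],
  ],
)

```text
time_s: 18.3
position: [0.6158, 0.0422, 0.2104]
ee_rot: [3.142, 0.0, 1.479]
ft_force: [-0.5, 0.3, 0.1]
finger_gap: 0.0602
grasp_force: 0.0
```

Call:
servo_tool(
  deltas=[
    [[0,0,-8,0,0.3],[0,0,-25,0,0.3],[0,0,-50,0,0.3],[0,0,-80,0,0.3],[0,0,-100,0,0.3]],
  ],
)

```text
time_s: 18.8
position: [0.6166, 0.0423, 0.3152]
ee_rot: [3.137, -0.0, 1.479]
ft_force: [0.3, -0.2, 0.0]
finger_gap: 0.0596
grasp_force: 0.0
```

Call:
servo_tool(
  deltas=[
    [[30,-30,0,0,0],[60,-70,0,0,0],[80,-110,0,0,0],[80,-130,0,0,0],[80,-130,0,0,0]],
  ],
)

```text
time_s: 19.3
position: [0.4923, 0.1349, 0.3131]
ee_rot: [3.138, -0.001, 1.481]
ft_force: [0.5, 0.3, 0.4]
finger_gap: 0.0858
grasp_force: 0.0
```

Run:
```python
from h import *
np.set_printoptions(precision=4,suppress=True)
t=shot("top","tend"); s=shot("side","send"); w=shot("wrist","wend"); print(w["o"]["time_s"],w["o"]["position"])
for n,c in(("t",t),("s",s),("w",w)):
    m,b=blobs(c,(100,110,40),(125,255,255),30); print(n,"blue",b[:5])
    m,b=blobs(c,(40,60,40),(85,255,255),3); print(n,"green",b[:4])
print("expected seat px top",proj(t,[[.6158,.0427,.236],[.6158,.0427,.2]]),"wrist tab",proj(w,[[.6158,.0427,.236]]),"side",proj(s,[[.6158,.0427,.221]]))
```

```text
19.4 [0.4941 0.1339 0.3122]
t blue [(286, [274.5, 198.3], [264, 189, 21, 20]), (272, [25.5, 52.7], [4, 30, 37, 34]), (117, [276.1, 184.4], [266, 181, 21, 9]), (92, [415.7, 122.6], [411, 117, 11, 12]), (63, [123.9, 126.3], [120, 122, 9, 9])]
t green [(3, [280.0, 191.0], [280, 190, 1, 3])]
s blue [(366, [271.7, 210.6], [263, 193, 17, 32]), (124, [123.8, 108.7], [120, 99, 8, 21]), (123, [148.8, 341.9], [142, 337, 14, 12]), (92, [266.4, 179.8], [260, 169, 14, 19]), (46, [255.5, 204.5], [254, 197, 5, 19])]
s green []
w blue [(3888, [393.7, 257.5], [353, 216, 88, 106])]
w green [(6, [403.8, 271.5], [402, 270, 5, 3])]
expected seat px top [[276.8241 184.6099]
 [276.6529 187.7796]] wrist tab [[430.6837 306.6644]] side [[265.8595 176.9052]]
```

The hook covers the band, with only a 3-pixel green sliver at (280,191), and the tab is where expected. I'll check that it's still, then hand in.

Call:
servo_tool(
  deltas=[
    [[0,0,0,0,0],[0,0,0,0,0],[0,0,0,0,0],[0,0,0,0,0],[0,0,0,0,0]],
  ],
)

```text
time_s: 19.95
position: [0.4937, 0.1338, 0.3103]
ee_rot: [-3.141, 0.0, 1.479]
ft_force: [0.4, 0.4, 0.5]
finger_gap: 0.0857
grasp_force: 0.0
```

Call:
servo_tool(
  deltas=[
    [[0,0,0,0,0],[0,0,0,0,0],[0,0,0,0,0],[0,0,0,0,0],[0,0,0,0,0]],
  ],
)

```text
time_s: 20.45
position: [0.4936, 0.1339, 0.3105]
ee_rot: [3.142, 0.0, 1.479]
ft_force: [1.0, 0.5, 0.2]
finger_gap: 0.0856
grasp_force: 0.0
```

Run:
```python
from h import *
np.set_printoptions(precision=4,suppress=True)
for i in range(3):
    w=shot("wrist"); t=shot("top"); s=shot("side")
    for n,c in(("t",t),("s",s),("w",w)):
        m,b=blobs(c,(100,110,40),(125,255,255),30); print(n,[q for q in b if q[1][0]>150 and q[1][1]>150][:3])
for n,p in(("tab",[.6158,.0427,.236]),("rear bottom L",[.6158+.035,.0427+.028,.09]),("front bottom L",[.581,.0427+.031,.09])): print(n,proj(s,[p]))
for n,p,z in(("clamp",(160,251),0),("pot",(208,250),0)):
    old=cv2.imread("pics/top0.png").astype(int); 
d=np.abs(old-t["img"]).max(2)
for n,(x,y) in dict(clamp=(160,251),pot=(208,250),bottle=(155,206),timer=(383,184)).items(): print(n,"changed px",int((d[y-14:y+14,x-14:x+14]>60).sum()))
```

```text
t [(277, [274.8, 198.2], [265, 189, 20, 20]), (118, [276.1, 184.5], [266, 181, 21, 9])]
s [(368, [271.7, 210.5], [263, 192, 17, 33]), (93, [266.4, 179.7], [260, 169, 14, 19]), (47, [255.5, 204.8], [254, 197, 5, 20])]
w [(3961, [395.5, 258.2], [354, 217, 89, 106])]
t [(275, [274.9, 198.2], [265, 189, 20, 20]), (117, [276.1, 184.4], [266, 181, 21, 9])]
s [(367, [271.7, 210.6], [263, 193, 17, 32]), (94, [266.5, 179.8], [260, 169, 14, 20]), (47, [255.5, 204.8], [254, 197, 5, 20])]
w [(3969, [395.6, 258.3], [354, 217, 89, 106])]
t [(278, [274.8, 198.2], [265, 189, 20, 20]), (118, [276.1, 184.5], [266, 181, 21, 9])]
s [(368, [271.7, 210.5], [263, 192, 17, 33]), (93, [266.4, 179.7], [260, 169, 14, 19]), (47, [255.5, 204.8], [254, 197, 5, 20])]
w [(3961, [395.7, 258.3], [354, 217, 89, 106])]
tab [[265.7841 171.5834]]
rear bottom L [[253.4725 226.257 ]]
front bottom L [[279.4784 226.4176]]
clamp changed px 0
pot changed px 353
bottle changed px 0
timer changed px 0
```

```bash
python3 -c "
from plant import sign_off
print(sign_off())"
```

```text
the job is handed in; nothing more can be done
None
```

The caddy was stood upright on the bench and let go, then hung on the rail over the green band, and the job was handed in at about 20.5 s. The last images show it hanging upright and still, with the timer, bottle and clamp unmoved; the arm hid the pot in that last view, but nothing in the moves came near it.

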